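# Show a carton's printed mark to the reading lens with a swivel mirror

## Task

Take the flat carton off its sloped stand and stand it upright on its long thin edge in the middle of the rubber mat, with its printed mark turned to the mirror, and let go of it. Then grip the tab on top of the sprung swivel mirror and turn it until the fixed lens sees the mark in the mirror, on the line of sight through the mirror's middle. Finish while still gripping the tab and holding that angle (the mirror springs back if let go), and leave the terracotta pot and the bottle where they are.

Things in the scene. Friction and masses are not known exactly. Their poses are not given: they have to be found in the camera images.
- carton_mid (a point): Centre of the loose carton, 28 mm thick (own x) x 110 wide (own y) x 105 high (own z), 0.13-0.25 kg. Own +x: out of the marked face; own +z: to its top edge (pale tape). It starts leaning on the stand, mark up and out, top edge towards the robot, 35 deg off upright; its upper 50 are free: straddle the 28 at the top edge, coming in along own -z. Stood up, its centre is 52.5 above the support.
- mark (a point): Centre of the printed mark: a black square outline with a dot on a pale 46 mm square label, in the middle of the carton's 110 x 105 face; 14 mm along the carton's own +x from its centre. Axes as the carton's.
- stand: Fixed sloped display stand of metal, 100 x 110 foot, panel 100 wide reaching 75 mm high, with a 22 mm lip on which the carton's lower edge rests 30 mm up. Origin: under the middle of the foot; own +x is the side the slope and the mark look to.
- mat: Fixed square rubber mat, 140 x 140 x 4 mm thick, where the carton is to stand. Origin: middle of its underside, on the table (top 4 mm higher).
- tab (a point): Middle of the white grip tab over the mirror, on the vertical swivel axis, 145 mm above the table. Tab: 12 thick (own x), 30 wide (own y), 105 to 165 up; grip its thickness from above, fingertips above 115, and turn about the vertical. Own x: the glass's outward normal. The upright glass (84 wide x 74 high, centred 60 above the table) faces own +x; its face contains the swivel axis.
- mirror (a joint): Swivel of the mirror, rad: 0 at the rest stop, up to 1.3, growing counter-clockwise seen from above. A light spring (0.02 to 0.05 N m) always turns it back to 0.
- lens (a point): Front of the fixed lens: black block with a round metal barrel on the mirror's foot, 200 mm from the swivel axis, 60 above the table, looking level at the middle of the mirror. It sees the mark when the glass's normal halves the angle between the directions from the swivel axis to the lens and to the mark.
- sight (a point): The lens's line of sight after the mirror: origin on the swivel axis in the middle of the glass, 60 mm above the table; own +x is level and points the way the reflected sight line leaves the mirror, own z up. It turns twice as far as the mirror, the same way. The sight must pass through the mark.
- pot: Bystander: loose terracotta pot, 90 across, 80 high. Origin: middle of its underside.
- feed: Bystander: loose white plastic bottle with black cap, 56 across, 130 high. Origin: middle of its underside.
Things that resemble listed ones, but are neither listed nor needed, are in the scene too. Of the things that look like the part that bears carton_mid, the smallest one is meant.

How it is judged:
By the outcome, as a careful person would: the job done as asked, in the order asked, and still so for the second after the job is handed in, while the arm keeps its last pose, push and grip.
It also fails if it takes over 48 s, if anything falls off the work surface, if the arm or the gripper's body presses on something with over 40 N, if the wrist force passes 120 N, or if a joint passes its speed limit or range.

## Robot

A 6-joint arm with a two-finger parallel gripper is mounted at the origin on the work surface. World frame = base frame: x ahead of the robot, y to its left, z up, the work surface at z = 0. Lengths are in m, angles in rad, forces in N, time in s.
With the tool pointing down it reaches from about 0.3 to 0.85 m from the base axis. Payload 5.4 kg.
Tool frame: the origin (TCP) lies at the centre of the arm's flange, where the gripper is bolted on; the fingertips stand 173 mm ahead of it and the grasp point (between the pads) lies 155 mm ahead of it; z points along the fingers, y is the direction in which the jaws open and shut (so a half turn about z gives the same grasp; the last joint's range is limited). The gripper opens to 85 mm and grips with 20 to 120 N. Pads are 22 mm wide; open, the fingers measure 114 mm over their backs; the gripper's body (76 mm by 85 mm) begins 54 mm behind the grasp point. The pads swing forward as they close: fully open they stand 13 mm farther back than shut.
Start: joints at [1.045, 0.158, 1.597, -0, 1.386, -0.21], TCP at [0.179, 0.547, 0.405] pointing down, gripper open.
Joint ranges: [-2.91, 2.91], [-0.94, 2.29], [0.18, 2.7], [-1.29, 4.43], [0.17, 2.64], [-3, 3]. Speed limits (rad/s): [2.57, 2.57, 3.14, 3.14, 3.14, 3.14].

## Interface

Orientations are given as a rotation vector (axis times angle).
In Python, from rig import telemetry, viewer, robot gives the robot as it stands.
- The arm moves only by the tool move_arm, never from a script. Its argument "plan" is a list of rows, each a list of 3 entries, a list of its own where there are three numbers: the turn, a rotation vector about the tool's x, y, z in rad, then the shift along the tool's x, y, z in mm, then the finger opening in mm, from 0 to 85.4. In form: [[[rx, ry, rz], [dx, dy, dz], grip], ...]. A call has 1 to 20 rows; each row shifts and turns the commanded pose from where the row before left it, along the tool's axes as they then stand; what a row does not reach is not made up. A row lasts 1/10 s, in which the tool goes at most 50 mm and 8.59 degrees, less where a joint would pass 70% of its speed; a pose out of reach is approached as far as the arm can. A call is refused whole if a number of a shift passes 50 or a number of a turn 0.15, either way. A call with a gripper value outside its range is refused whole. The fingers move at their own pace and stop on an object; "grip_force" is the grip in N (left out, the last holds). Time passes only in rows, so rows that do not move let the fingers close. It gives the time, the measured TCP pose, the force and the opening at its end, in the units of the state.
- telemetry.state(): the state, without advancing time (a new reading comes with each control period).
- viewer.snapshot(name): name is "scene" or "top" or "wrist"; returns the picture (400x640x3 uint8, red, green, blue); there is no depth.
- viewer.calibration(name): a dict with "mtx" (3x3 intrinsics, pixels), "k1" (the pictures are not rectified: a ray, as slopes to the right and down, at radius r is drawn at 1 + k1 r^2 times it, then the intrinsics apply), "R" (3x3) and "t" (3): a world point X has camera coordinates R X + t. Camera axes: x right, y down, z forward; pixel columns grow to the right and rows downward; lengths in m; the calibration is good to about 2 mm. A picture is of the moment at which its call begins: read the wrist's pose just before it. calibration takes no time and is no camera call; for the wrist camera it gives the pose at the moment of the call.
- robot.sign_off(): hands the job in, once; it reports no verdict.
The state is a dict: "time_s": time; "q": joint angles; "joint_velocities": joint speeds; "joint_efforts": joint torques, N m; "tool_pos": TCP position; "tool_rot": TCP orientation; "contact_force": force on the tool from outside, world axes, zero at the start; "ft_torque": the same for the moment, N m; "finger_gap": opening from 0.0 (shut) to 1.0 (fully open).
Only numpy, scipy, OpenCV 4.12 (cv2) and the standard library are available. Lean on these libraries where they do the work, as an engineer would, in place of code of your own. Each camera call takes 0.05 s, during which the arm holds its last target.

## Working session

There is one attempt and no reset: what is moved stays moved. The work goes in short steps, Python scripts to look and compute and a tool call to move; the robot and the scene stay as the last step left them, time stands still between calls to the robot, and variables do not carry over. Pictures are saved under pics/ and viewed, and the job is handed in when it is done.

Besides the shell and the picture viewer there is one more tool, called after "Call:" as name(argument=value, ...) on one line, values as JSON. move_arm: Moves the arm, as the interface text tells. Its arguments: {"type":"object","properties":{"plan":{"type":"array","items":{"type":"array"}},"grip_force":{"type":"number"}},"required":["plan"]}

```bash
mkdir -p pics; cat > h.py <<'E'
import numpy as np, cv2
from scipy.spatial.transform import Rotation as Ro
from rig import telemetry, viewer, robot
def snap(n,f):
    c=viewer.calibration(n); im=viewer.snapshot(n); cv2.imwrite('pics/'+f+'.png',im[:,:,::-1]); np.savez('pics/'+f+'.npz',im=im,**{k:np.array(v) for k,v in c.items()}); return im,c
def load(f):
    d=np.load('pics/'+f+'.npz'); return d['im'],d
def ray(c,px):
    M=np.array(c['mtx']);k=float(c['k1']);R=np.array(c['R']);t=np.array(c['t'])
    d=np.array([(px[0]-M[0,2])/M[0,0],(px[1]-M[1,2])/M[1,1]]);u=d.copy()
    for _ in range(50): u=d/(1+k*(u@u))
    v=R.T@np.array([u[0],u[1],1]);return -R.T@t, v/np.linalg.norm(v)
def onz(c,px,z):
    o,v=ray(c,px);return o+v*(z-o[2])/v[2]
def tri(L):
    A=np.zeros((3,3));b=np.zeros(3)
    for c,p in L:
        o,v=ray(c,p);P=np.eye(3)-np.outer(v,v);A+=P;b+=P@o
    x=np.linalg.solve(A,b)
    return x,[np.linalg.norm(np.cross(x-ray(c,p)[0],ray(c,p)[1])) for c,p in L]
def proj(c,X):
    M=np.array(c['mtx']);k=float(c['k1']);p=np.array(c['R'])@np.array(X)+np.array(c['t']);u=p[:2]/p[2];u=u*(1+k*(u@u));return M[0,0]*u[0]+M[0,2],M[1,1]*u[1]+M[1,2]
E
python3 - <<'E'
from h import *
np.set_printoptions(precision=4,suppress=True)
for n in ['scene','top','wrist']:
    im,c=snap(n,n+'0'); print(n,-np.array(c['R']).T@np.array(c['t']),np.array(c['mtx'])[0,0],c['k1'])
print(telemetry.state())
E
```

```text
scene [1.4255 0.9249 0.9244] 518.103387556969 -0.14539838087809975
top [0.3433 0.1085 1.2649] 445.26232582639415 -0.022814914146655995
wrist [0.097  0.5735 0.3736] 345.5853510102739 -0.050166837367982386
{'time_s': 0.15, 'q': array([ 1.0449,  0.1589,  1.598 ,  0.    ,  1.3862, -0.2101]), 'joint_velocities': array([-0.0007, -0.0014, -0.004 ,  0.0003,  0.0018, -0.0001]), 'joint_efforts': array([ -0.0001, -39.6371, -33.1788,  -0.0001,   0.0053,  -0.    ]), 'tool_pos': array([0.1785, 0.5464, 0.4039]), 'tool_rot': array([-0.4939, -3.1019,  0.0022]), 'contact_force': array([-0.05  ,  0.5607,  0.4492]), 'ft_torque': array([0.0319, 0.0031, 0.0167]), 'finger_gap': 0.9993206030873975}
```

View pics/scene0.png

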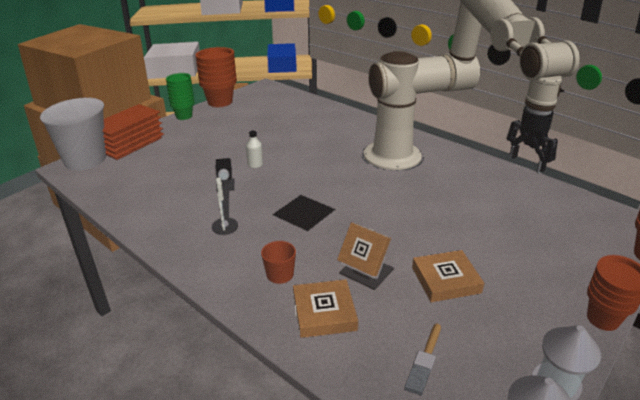

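View pics/top0.png

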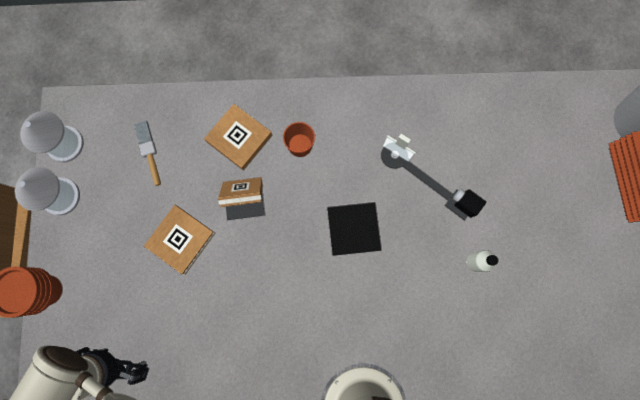

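View pics/wrist0.png

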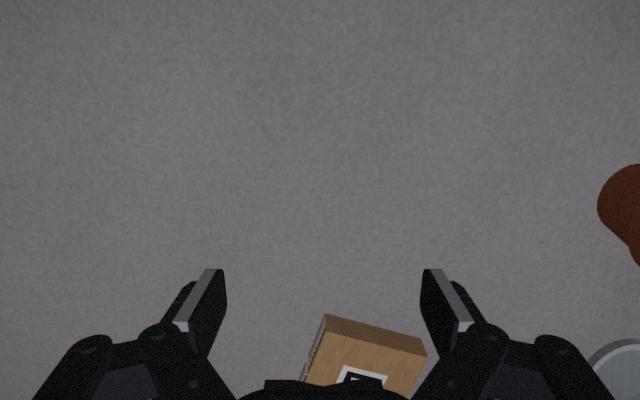

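```bash
python3 - <<'E'
from h import *
im,_=load('top0')
a=cv2.resize(im[165:230,205:280],None,fx=5,fy=5,interpolation=cv2.INTER_CUBIC)
b=cv2.resize(im[120:225,375:500],None,fx=3,fy=3,interpolation=cv2.INTER_CUBIC)
im,_=load('scene0')
c=cv2.resize(im[215:295,325:405],None,fx=4,fy=4,interpolation=cv2.INTER_CUBIC)
d=cv2.resize(im[145:245,195:270],None,fx=3.2,fy=3.2,interpolation=cv2.INTER_CUBIC)
H=np.zeros((650,780,3),np.uint8)
for i,(y,x) in zip([a,b,c,d],[(0,0),(0,400),(328,0),(328,400)]):
    H[y:y+i.shape[0],x:x+i.shape[1]]=i[:650-y,:780-x]
cv2.imwrite('pics/crop0.png',H[:600,:,::-1])
E
```

```text
(no output)
```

View pics/crop0.png

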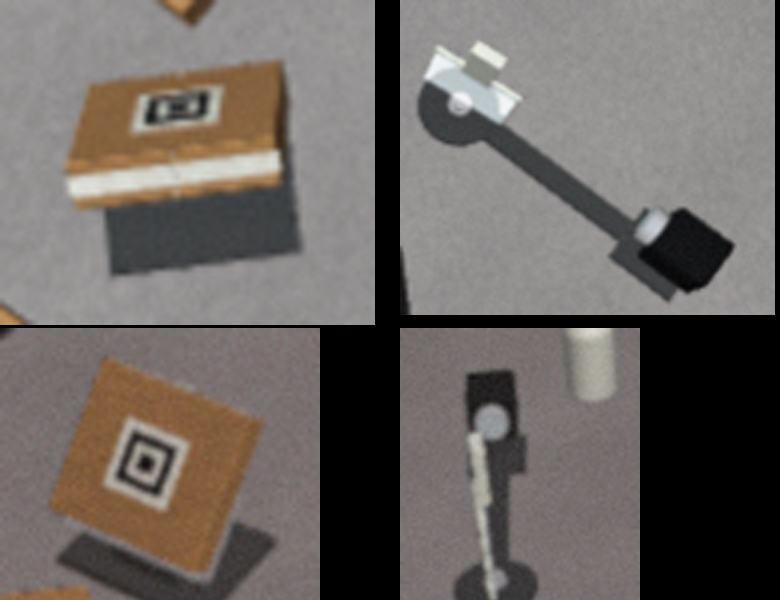

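```bash
python3 - <<'E'
from h import *
np.set_printoptions(precision=4,suppress=True)
im,ct=load('top0'); ims,cs=load('scene0')
def cen(m,box,name):
    x0,y0,x1,y1=box; s=m[y0:y1,x0:x1]; ys,xs=np.nonzero(s); print(name,len(xs),xs.mean()+x0,ys.mean()+y0); return xs.mean()+x0,ys.mean()+y0
# mark
print('mark',tri([(ct,(240.2,186.2)),(cs,(361.4,248.4))]))
# tape ends on top
hsv=cv2.cvtColor(im,cv2.COLOR_RGB2HSV)
w=((hsv[...,1]<60)&(hsv[...,2]>170)).astype(np.uint8)
sub=w[190:210,212:268];ys,xs=np.nonzero(sub);r=cv2.minAreaRect(np.stack([xs+212,ys+190],1).astype(np.float32));print('tape',r);bp=cv2.boxPoints(r);print(bp);print(np.array([onz(ct,p,.115) for p in bp]))
# mat
g=im.max(2); m=(g<45).astype(np.uint8);n,l,st,ce=cv2.connectedComponentsWithStats(m)
for i in range(1,n):
    if st[i,4]>60:
        print(st[i],ce[i])
        c=cv2.findContours((l==i).astype(np.uint8),0,2)[0][0]; r=cv2.minAreaRect(c);print(r)
        if st[i,4]>1500: bp=cv2.boxPoints(r)+0.0; P=np.array([onz(ct,p,.004) for p in bp]);print(P,P.mean(0))
# tab
print('tab top z165',onz(ct,(405,138.3),.165),'pin',onz(ct,(394.4,154),.01),onz(ct,(394.4,154),.02))
print('lens barrel', onz(ct,((653-400)/3+375-.3,224/3+120-.3),.07))
for z in (.05,.06,.075): print(z,onz(cs,(223.5-.1,174.5-.1),z))
E
```

```text
mark (array([0.596 , 0.3154, 0.0885]), [np.float64(0.00040450629879500627), np.float64(0.0004045062987949752)])
tape ((238.4862060546875, 195.51791381835938), (12.605175971984863, 42.55046844482422), 82.64761352539062)
[[216.5793 191.9898]
 [258.78   186.5445]
 [260.3931 199.0461]
 [218.1924 204.4913]]
[[0.5768 0.3731 0.115 ]
 [0.5881 0.2611 0.115 ]
 [0.5544 0.257  0.115 ]
 [0.5431 0.3684 0.115 ]]
[454 190  32  27 486] [469.9733 203.7305]
((469.4800109863281, 203.36001586914062), (24.0, 22.400001525878906), 36.869895935058594)
[ 328  203   53   52 2267] [353.6625 228.6855]
((353.8902282714844, 228.51219177246094), (47.816856384277344, 48.0377197265625), 83.6598129272461)
[[ 0.5448  0.0791  0.004 ]
 [ 0.5563 -0.0582  0.004 ]
 [ 0.4202 -0.0662  0.004 ]
 [ 0.4091  0.0686  0.004 ]] [0.4826 0.0058 0.004 ]
[168 229  19  20  65] [177.3077 238.8154]
((177.4400177001953, 238.5800018310547), (13.80000114440918, 14.40000057220459), 36.869895935058594)
[487 255  11  10  86] [491.8837 259.7326]
((492.0, 259.5), (9.0, 10.0), 90.0)
[  43  346  105   47 1768] [ 96.9287 363.7053]
((93.03350830078125, 365.51287841796875), (105.25267028808594, 40.13386154174805), 21.03750991821289)
[[0.1267 0.8938 0.004 ]
 [0.2264 0.8599 0.004 ]
 [0.1213 0.5786 0.004 ]
 [0.0248 0.615  0.004 ]] [0.1248 0.7368 0.004 ]
tab top z165 [ 0.6929 -0.122   0.165 ] pin [ 0.6955 -0.1207  0.01  ] [ 0.6927 -0.1189  0.02  ]
lens barrel [ 0.5599 -0.2788  0.07  ]
0.05 [ 0.5542 -0.2913  0.05  ]
0.06 [ 0.5641 -0.2774  0.06  ]
0.075 [ 0.5791 -0.2565  0.075 ]
```

```bash
cat >> h.py <<'E'
np.set_printoptions(precision=4,suppress=True)
def cur():
    s=telemetry.state();return np.array(s['tool_pos']),Ro.from_rotvec(s['tool_rot'])
def to(p,R,p0=None,R0=None):
    if p0 is None:p0,R0=cur()
    rv=(R0.inv()*R).as_rotvec();d=R.inv().apply(np.array(p)-p0)*1000
    print('rot',rv,np.linalg.norm(rv),'rows',np.linalg.norm(rv)/.149,'then shift in new tool axes mm',d,'rows',np.linalg.norm(d)/49)
    print('   or shift first in old axes',R0.inv().apply(np.array(p)-p0)*1000)
def tool(z,y):
    z=np.array(z)/np.linalg.norm(z);y=np.array(y)-z*np.dot(y,z);y/=np.linalg.norm(y);return Ro.from_matrix(np.stack([np.cross(y,z),y,z],1))
E
python3 - <<'E'
from h import *
p,R=cur();print(R.as_matrix())
mark=np.array([.596,.3154,.0885]);ya=np.radians(5.8);h=np.array([np.cos(ya),np.sin(ya),0]);a=np.radians(35)
ox=np.cos(a)*h+[0,0,np.sin(a)];oz=-np.sin(a)*h+[0,0,np.cos(a)]
c=mark-.014*ox;top=c+.0525*oz;g=c+.0265*oz
print(c,top)
_,ct=load('top0');_,cs=load('scene0');oy=np.cross(oz,ox)
for s in(1,-1):print(proj(ct,top+s*.055*oy+.014*ox),proj(cs,top+s*.055*oy+.014*ox), proj(ct,top+s*.055*oy-.014*ox))
for s in (1,-1):
    Rt=tool(-oz,s*ox); print(s); to(g+(.155+.1)*oz,Rt)
E
```

```text
[[-0.9505  0.3106 -0.0008]
 [ 0.3106  0.9505 -0.0013]
 [ 0.0003 -0.0015 -1.    ]]
[0.5846 0.3142 0.0805] [0.5546 0.3112 0.1235]
(np.float64(217.36649266449786), np.float64(196.8364650589911)) (np.float64(387.0625705831932), np.float64(236.79342586855557)) (np.float64(219.52152682690752), np.float64(206.45744270897492))
(np.float64(259.28990916856884), np.float64(191.42666001931676)) (np.float64(350.10232375092255), np.float64(221.68787170988782)) (np.float64(261.0253749206139), np.float64(201.10404662014412))
1
rot [-0.5423 -0.3514  1.1163] 1.2898038035048072 rows 8.656401365804076 then shift in new tool axes mm [-271.9695  126.2221  201.7226] rows 7.374986726003317
   or shift first in old axes [-310.5125 -159.7792   92.9733]
-1
rot [ 0.3926 -0.6058 -1.9158] 2.0473059956083755 rows 13.740308695358225 then shift in new tool axes mm [ 271.9695 -126.2221  201.7226] rows 7.374986726003317
   or shift first in old axes [-310.5125 -159.7792   92.9733]
```

Call:
move_arm(plan=[[[-0.0603,-0.039,0.124],[0,0,0],85],[[-0.0603,-0.039,0.124],[0,0,0],85],[[-0.0603,-0.039,0.124],[0,0,0],85],[[-0.0603,-0.039,0.124],[0,0,0],85],[[-0.0603,-0.039,0.124],[0,0,0],85],[[-0.0603,-0.039,0.124],[0,0,0],85],[[-0.0603,-0.039,0.124],[0,0,0],85],[[-0.0603,-0.039,0.124],[0,0,0],85],[[-0.0603,-0.039,0.124],[0,0,0],85],[[0,0,0],[-34,15.8,25.2],85],[[0,0,0],[-34,15.8,25.2],85],[[0,0,0],[-34,15.8,25.2],85],[[0,0,0],[-34,15.8,25.2],85],[[0,0,0],[-34,15.8,25.2],85],[[0,0,0],[-34,15.8,25.2],85],[[0,0,0],[-34,15.8,25.2],85],[[0,0,0],[-34,15.8,25.2],85],[[0,0,0],[0,0,0],85],[[0,0,0],[0,0,0],85]])

```text
time_s: 2.05
tool_pos: [0.4246, 0.2975, 0.3113]
tool_rot: [1.789, 1.975, 0.624]
contact_force: [0.7, 0.3, 0.5]
finger_gap: 0.997
```

```bash
cat >tgt.py <<'E'
from h import *
mark=np.array([.596,.3154,.0885]);ya=np.radians(5.8);h=np.array([np.cos(ya),np.sin(ya),0]);a=np.radians(35)
ox=np.cos(a)*h+[0,0,np.sin(a)];oz=-np.sin(a)*h+[0,0,np.cos(a)];oy=np.cross(oz,ox)
c=mark-.014*ox;top=c+.0525*oz;g=c+.0265*oz
Rt=tool(-oz,ox)
E
python3 - <<'E'
from tgt import *
print(cur()[0],telemetry.state()['q']);to(g+.255*oz,Rt)
im,cw=snap('wrist','wrist1')
for s in(1,-1):
  for f in (1,-1): print(s,f,proj(cw,top+s*.055*oy+f*.014*ox))
print(proj(cw,mark))
E
```

```text
[0.4246 0.2975 0.3113] [ 0.4253 -0.03    2.0405 -0.3437  0.5725  0.5633]
rot [-0.0003 -0.     -0.0025] 0.0025637493213381004 rows 0.017206371284148324 then shift in new tool axes mm [ 0.4789 -0.6289 -0.1799] rows 0.016544694427597824
   or shift first in old axes [ 0.4773 -0.6302 -0.1797]
1 1 (np.float64(347.2508252434894), np.float64(135.90217661446275))
1 -1 (np.float64(298.4734337723842), np.float64(136.05039330323436))
-1 1 (np.float64(343.9507855953071), np.float64(298.7332549982317))
-1 -1 (np.float64(302.7985385808872), np.float64(298.82408902489857))
(np.float64(341.3597077398271), np.float64(197.43897048481819))
```

View pics/wrist1.png

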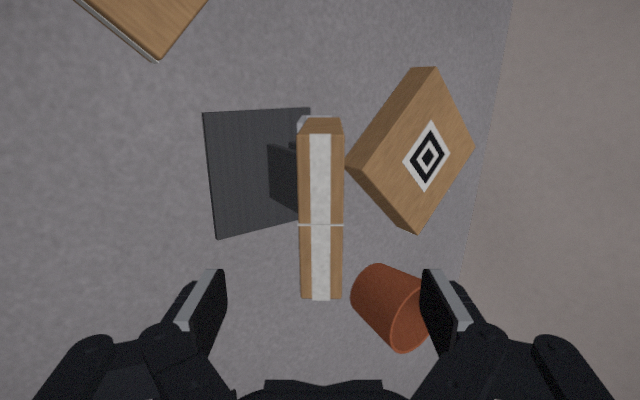

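Call:
move_arm(plan=[[[0,0,0],[0.2,-0.3,30],85],[[0,0,0],[0.2,-0.3,30],85],[[0,0,0],[0,0,20],85],[[0,0,0],[0,0,20],85],[[0,0,0],[0,0,0],85]])

```text
time_s: 2.6
tool_pos: [0.4799, 0.3057, 0.2277]
tool_rot: [1.786, 1.98, 0.622]
contact_force: [-1.0, -0.6, -0.1]
finger_gap: 0.994
```

```bash
python3 - <<'E'
from tgt import *
print(cur()[0],telemetry.state()['contact_force']);to(g+.155*oz,Rt)
im,cw=snap('wrist','wrist2')
E
```

```text
[0.4799 0.3057 0.2277] [-0.9638 -0.583  -0.1267]
rot [-0.0026 -0.0018  0.0017] 0.003516006042496046 rows 0.023597355989906352 then shift in new tool axes mm [-2.0469  1.5675 -0.7111] rows 0.05457904610312113
   or shift first in old axes [-2.0482  1.5622 -0.7187]
```

View pics/wrist2.png

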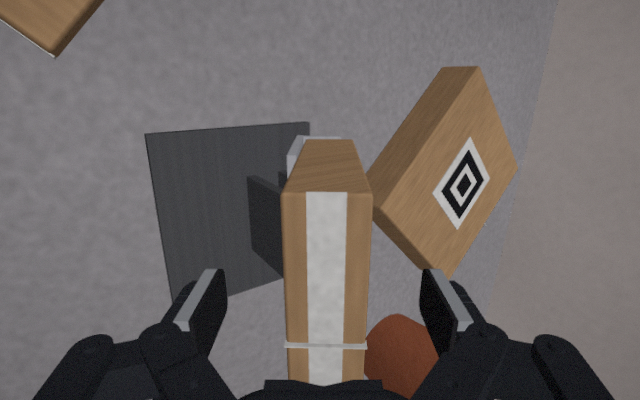

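Call:
move_arm(plan=[[[0,0,0],[-1,1,0],20],[[0,0,0],[0,0,0],20],[[0,0,0],[0,0,0],20],[[0,0,0],[0,0,0],20],[[0,0,0],[0,0,0],20],[[0,0,0],[0,0,0],20],[[0,0,0],[0,0,0],20],[[0,0,0],[0,0,0],20]], grip_force=45)

```text
time_s: 3.45
tool_pos: [0.4816, 0.3039, 0.2309]
tool_rot: [1.786, 1.976, 0.626]
contact_force: [-5.8, -0.5, 6.1]
finger_gap: 0.324
```

Call:
move_arm(plan=[[[0,0,0],[0,0,-10],20],[[0,0,0],[0,0,-25],20],[[0,0,0],[0,0,-30],20],[[0,0,0],[0,0,-30],20],[[0,0,0],[0,0,-30],20],[[0,0,0],[0,0,0],20]])

```text
time_s: 4.05
tool_pos: [0.4096, 0.2967, 0.3363]
tool_rot: [1.783, 1.974, 0.634]
contact_force: [1.2, -0.7, -2.6]
finger_gap: 0.323
```

```bash
python3 - <<'E'
from h import *
print(telemetry.state())
im,cw=snap('wrist','wrist3');im,cw=snap('scene','scene3');im,c=snap('top','top3')
y=np.radians(-31.2); mat=np.array([.482,.0058,0])
R=tool([0,0,-1],[np.cos(y),np.sin(y),0])
to(mat+[0,0,.0565+.0265+.155+.05],R)
E
```

```text
{'time_s': 4.05, 'q': array([ 0.4377, -0.1024,  2.0553, -0.327 ,  0.6225,  0.5475]), 'joint_velocities': array([-0.0192,  0.0745,  0.0053, -0.0181, -0.0487,  0.0132]), 'joint_efforts': array([  0.5764, -30.3303, -32.3913,  -0.6746,  -1.6824,  -0.0873]), 'tool_pos': array([0.4096, 0.2967, 0.3363]), 'tool_rot': array([1.783 , 1.9739, 0.6335]), 'contact_force': array([ 1.1792, -0.7374, -2.6137]), 'ft_torque': array([-0.007 ,  0.5144, -0.0162]), 'finger_gap': 0.32319513523358084}
rot [ 0.5883 -0.198   0.6252] 0.8809874381246505 rows 5.9126673699640975 then shift in new tool axes mm [-210.9559  211.906    43.6637] rows 6.166948621588843
   or shift first in old axes [-296.0606    9.7685   59.7139]
```

View pics/wrist3.png

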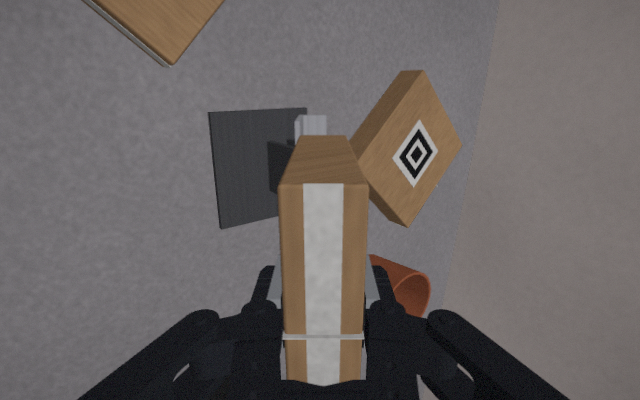

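View pics/scene3.png

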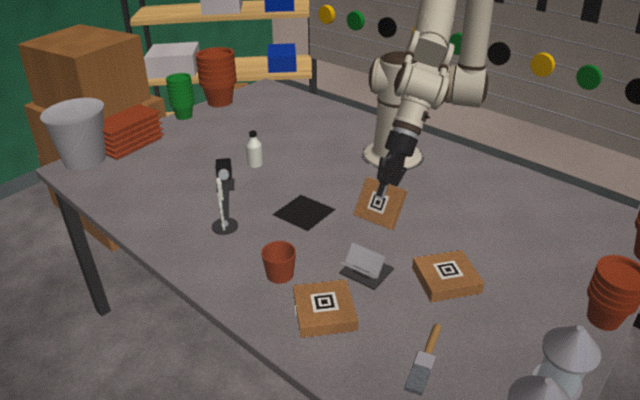

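View pics/top3.png

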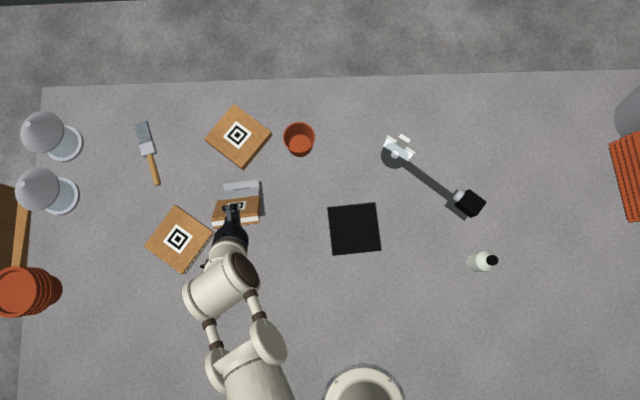

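Call:
move_arm(plan=[[[0.098,-0.033,0.1042],[0,0,0],20],[[0.098,-0.033,0.1042],[0,0,0],20],[[0.098,-0.033,0.1042],[0,0,0],20],[[0.098,-0.033,0.1042],[0,0,0],20],[[0.098,-0.033,0.1042],[0,0,0],20],[[0.098,-0.033,0.1042],[0,0,0],20],[[0,0,0],[-26.4,26.4,0],20],[[0,0,0],[-26.4,26.4,0],20],[[0,0,0],[-26.4,26.4,0],20],[[0,0,0],[-26.4,26.4,0],20],[[0,0,0],[-26.4,26.4,0],20],[[0,0,0],[-26.4,26.4,10],20],[[0,0,0],[-26.4,26.4,15],20],[[0,0,0],[-26.4,26.4,18],20],[[0,0,0],[0,0,0],20],[[0,0,0],[0,0,0],20],[[0,0,0],[0,0,0],20]])

```text
time_s: 5.9
tool_pos: [0.4817, 0.0068, 0.289]
tool_rot: [-2.736, -1.543, -0.002]
contact_force: [0.9, 0.3, -1.0]
finger_gap: 0.32
```

```bash
python3 - <<'E'
from h import *
print(telemetry.state())
im,cw=snap('wrist','wrist4');im,cw=snap('scene','scene4');im,c=snap('top','top4')
y=np.radians(-31.2); mat=np.array([.482,.0058,0])
R=tool([0,0,-1],[np.cos(y),np.sin(y),0])
to(mat+[0,0,.0565+.0265+.155],R)
E
```

```text
{'time_s': 5.9, 'q': array([-0.2379,  0.0418,  1.9649,  0.0015,  1.1344,  0.3055]), 'joint_velocities': array([ 0.0181, -0.0149, -0.0056, -0.0011, -0.0011, -0.0024]), 'joint_efforts': array([ -0.7375, -31.8904, -30.5525,  -0.0331,  -0.0065,   0.0014]), 'tool_pos': array([0.4817, 0.0068, 0.289 ]), 'tool_rot': array([-2.7361, -1.5427, -0.0022]), 'contact_force': array([ 0.9051,  0.3014, -1.0315]), 'ft_torque': array([-0.0044,  0.0092, -0.0025]), 'finger_gap': 0.3198790746452103}
rot [ 0.0018 -0.0018  0.0017] 0.003056861703576278 rows 0.020515850359572336 then shift in new tool axes mm [-1.0625  0.8599 51.7478] rows 1.0564458086808495
   or shift first in old axes [-1.1557  0.7656 51.7473]
```

View pics/wrist4.png

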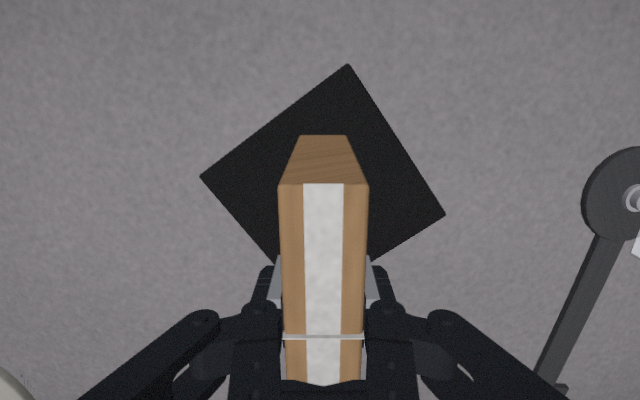

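View pics/scene4.png

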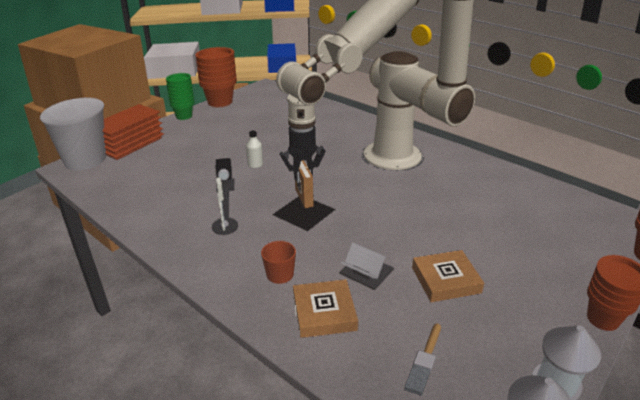

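View pics/top4.png

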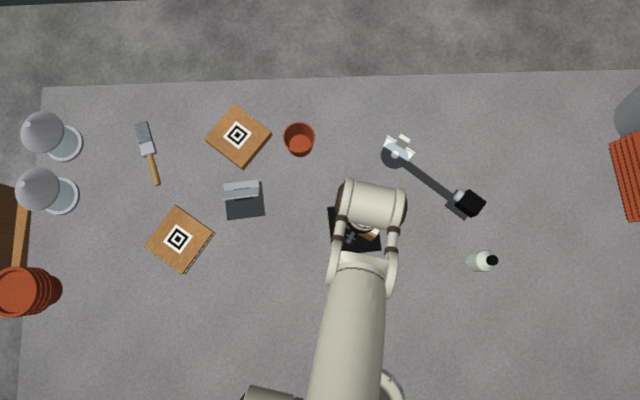

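```bash
python3 - <<'E'
from h import *
_,c=load('wrist4')
P0=np.array([.4817,.0068,.289]);R=Ro.from_rotvec([-2.7361,-1.5427,-.0022])
for px in [(323,337),(279,185),(368,185),(300,135),(347,135)]:
    z=.160 if px[1]>140 else .055
    X=onz(c,px,z);print(px,X,R.inv().apply(X-P0)*1000)
for px in [(348,64),(201,177),(445,214)]: print(onz(c,px,.004))
a=onz(c,(201,177),.004);b=onz(c,(445,214),.004);print('mat mid',(a+b)/2)
E
```

```text
(323, 337) [0.48  0.007 0.16 ] [ -0.8696  -1.5843 128.9985]
(279, 185) [0.4979 0.0617 0.16  ] [ 55.1593 -14.6281 129.0792]
(368, 185) [0.5206 0.0479 0.16  ] [ 55.1109  11.9361 129.0847]
(300, 135) [0.4974 0.0615 0.055 ] [ 54.5434 -14.9341 234.0783]
(347, 135) [0.521  0.0472 0.055 ] [ 54.4958  12.6543 234.0841]
[0.5453 0.081  0.004 ]
[0.4086 0.0695 0.004 ]
[ 0.5558 -0.0555  0.004 ]
mat mid [0.4822 0.007  0.004 ]
```

Call:
move_arm(plan=[[[0.0018,-0.0018,0],[0,0.5,20],20],[[0,0,0],[0,0,15],20],[[0,0,0],[0,0,8],20],[[0,0,0],[0,0,3],20],[[0,0,0],[0,0,2],20],[[0,0,0],[0,0,0],20]])

```text
time_s: 6.65
tool_pos: [0.4825, 0.0061, 0.242]
tool_rot: [2.736, 1.543, 0.0]
contact_force: [-0.7, -1.3, -1.6]
finger_gap: 0.323
```

Call:
move_arm(plan=[[[0,0,0],[0,0,1],20],[[0,0,0],[0,0,1],20],[[0,0,0],[0,0,1],20],[[0,0,0],[0,0,0.5],20]])

```text
time_s: 7.05
tool_pos: [0.4825, 0.0059, 0.2386]
tool_rot: [2.737, 1.543, -0.001]
contact_force: [-3.4, -1.0, 7.4]
finger_gap: 0.32
```

Call:
move_arm(plan=[[[0,0,0],[0,0,0],32],[[0,0,0],[0,0,0],40],[[0,0,0],[0,0,0],55],[[0,0,0],[0,0,0],70],[[0,0,0],[0,0,0],70],[[0,0,0],[0,0,0],70]])

```text
time_s: 7.65
tool_pos: [0.4822, 0.006, 0.2379]
tool_rot: [-2.737, -1.542, 0.001]
contact_force: [-0.5, 0.1, -0.6]
finger_gap: 0.818
```

Call:
move_arm(plan=[[[0,0,0],[0,0,-10],70],[[0,0,0],[0,0,-25],70],[[0,0,0],[0,0,-40],70],[[0,0,0],[0,0,-40],70],[[0,0,0],[0,0,-30],70],[[0,0,0],[0,0,0],70]])

```text
time_s: 8.25
tool_pos: [0.4837, 0.0058, 0.3891]
tool_rot: [2.731, 1.539, 0.012]
contact_force: [-0.8, -0.9, 0.5]
finger_gap: 0.818
```

```bash
python3 - <<'E'
from h import *
print(telemetry.state()['tool_pos'])
im,cw=snap('wrist','wrist5');im,cw=snap('scene','scene5')
E
```

```text
[0.4837 0.0058 0.3891]
```

View pics/wrist5.png

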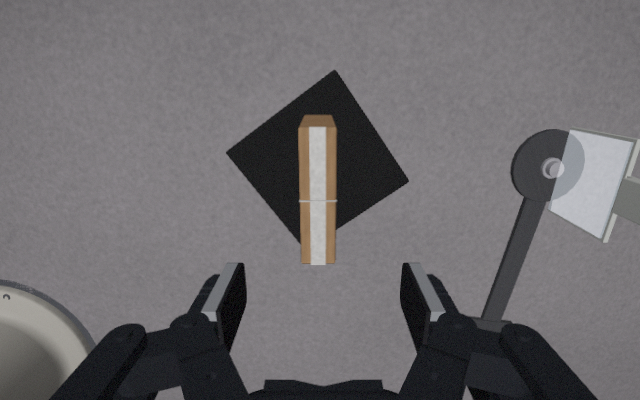

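View pics/scene5.png

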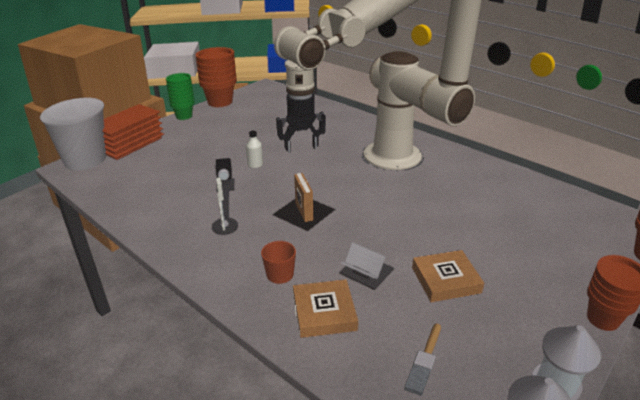

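```bash
python3 - <<'E'
from h import *
im,c=load('wrist5')
P=np.array([onz(c,p,.109) for p in [(298.5,127),(336,127),(302,264.5),(336,264.5)]]);print(P,P.mean(0))
d=(P[0]+P[1]-P[2]-P[3])[:2];print('oy yaw',np.degrees(np.arctan2(d[1],d[0])), np.linalg.norm(d)/2)
print('mat',(onz(c,(227,152),.004)+onz(c,(409,181),.004))/2)
y=np.radians(-31);to([.662,-.173,.40],tool([0,0,-1],[np.cos(y),np.sin(y),0]))
E
```

```text
[[ 0.498   0.0607  0.109 ]
 [ 0.5208  0.0467  0.109 ]
 [ 0.4407 -0.0343  0.109 ]
 [ 0.4644 -0.0489  0.109 ]] [0.481 0.006 0.109]
oy yaw 59.16330663707334 0.11098128215334518
mat [0.4827 0.0068 0.004 ]
rot [ 0.0015 -0.0004 -0.0033] 0.0035792756921360484 rows 0.024021984510980192 then shift in new tool axes mm [-60.945  246.1782 -15.9657] rows 5.185958653005724
   or shift first in old axes [-60.1388 246.398  -15.6283]
```

Call:
move_arm(plan=[[[0,0,0],[-7.5,30.8,-2],70],[[0,0,0],[-7.5,30.8,-2],70],[[0,0,0],[-7.5,30.8,-2],70],[[0,0,0],[-7.5,30.8,-2],70],[[0,0,0],[-7.5,30.8,-2],70],[[0,0,0],[-7.5,30.8,-2],70],[[0,0,0],[-7.5,30.8,-2],70],[[0,0,0],[-7.5,30.8,-2],70],[[0,0,0],[0,0,0],70],[[0,0,0],[0,0,0],70]])

```text
time_s: 9.35
tool_pos: [0.6618, -0.173, 0.3965]
tool_rot: [-2.734, -1.54, 0.004]
contact_force: [1.2, 0.7, 0.6]
finger_gap: 0.821
```

```bash
python3 - <<'E'
from h import *
print(telemetry.state()['tool_pos'],telemetry.state()['tool_rot'])
im,cw=snap('wrist','wrist6')
E
```

```text
[ 0.6618 -0.173   0.3965] [-2.734  -1.5398  0.0042]
```

View pics/wrist6.png

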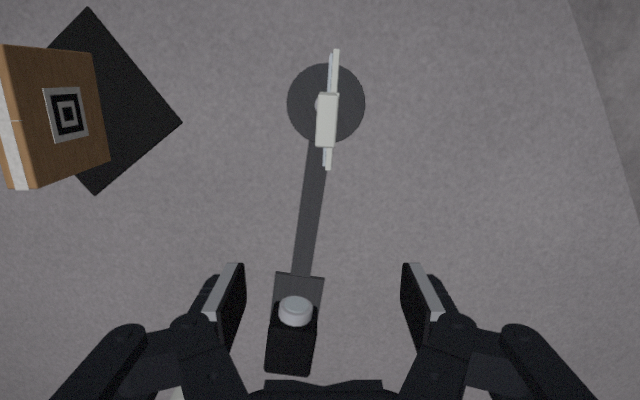

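```bash
python3 - <<'E'
from h import *
im,c=load('wrist6')
a=cv2.resize(im[40:180,270:380],None,fx=4,fy=4,interpolation=cv2.INTER_CUBIC)
b=cv2.resize(im[260:390,250:345],None,fx=3.5,fy=3.5,interpolation=cv2.INTER_CUBIC)
H=np.zeros((600,800,3),np.uint8);H[:560,:440]=a;H[:b.shape[0],450:450+b.shape[1]]=b
cv2.imwrite('pics/crop6.png',H[:,:,::-1])
P=np.array([onz(c,p,.165) for p in [(319,93),(338,93),(336,147),(317,147)]]);print(P,P.mean(0))
E
```

```text
[[ 0.6982 -0.1036  0.165 ]
 [ 0.7073 -0.1091  0.165 ]
 [ 0.6908 -0.1347  0.165 ]
 [ 0.6813 -0.129   0.165 ]] [ 0.6944 -0.1191  0.165 ]
```

View pics/crop6.png

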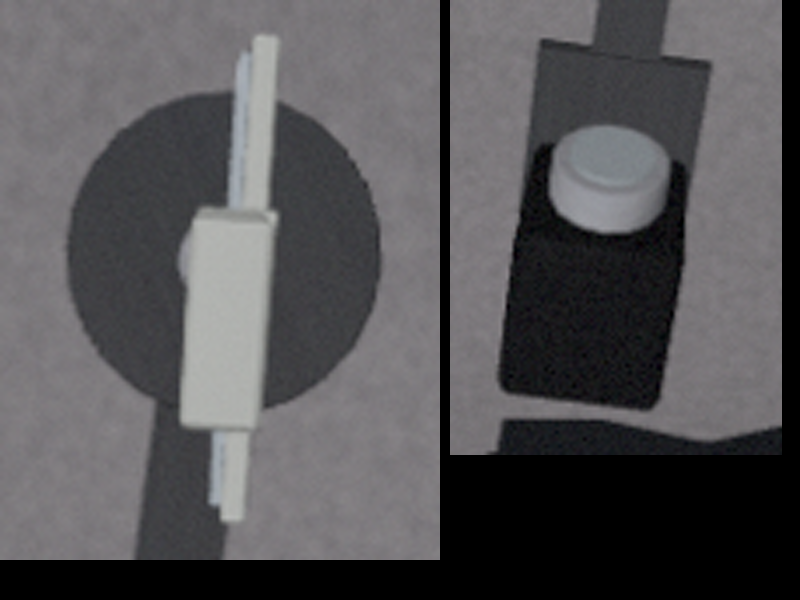

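```bash
python3 - <<'E'
from h import *
im,c=load('wrist6')
f=lambda x,y:(270+x/4-.4,40+y/4-.4)
P=np.array([onz(c,f(*p),.165) for p in [(197,214),(268,218),(252,429),(182,427)]]);ax=P.mean(0);print(P,ax,np.linalg.norm(P[0]-P[1]),np.linalg.norm(P[1]-P[2]))
for a,b in [(P[0],P[3]),(P[1],P[2])]: d=a-b;print('tab yaw y',np.degrees(np.arctan2(d[1],d[0])))
for a,b,z in [((253,38),(221,520),.105),((240,55),(210,505),.097)]:
    A,B=onz(c,f(*a),z),onz(c,f(*b),z);d=A-B;print('glass',A,B,np.degrees(np.arctan2(d[1],d[0])),np.linalg.norm(d),(A+B)/2)
cy,cx=None,None
disc=[onz(c,f(*p),.008) for p in [(67,250),(381,250),(224,90)]];print('disc mid',(disc[0]+disc[1])/2)
L=onz(c,(250+162/3.5-.4,260+155/3.5-.4),.06);print('lens',L)
for o in (ax,np.array([.6932,-.1206,0])):
  d=(L-o)[:2];tl=np.degrees(np.arctan2(d[1],d[0]))%360
  yaw=np.radians(-30.84);m=np.array([.481,.006])+.014*np.array([np.cos(yaw),np.sin(yaw)]);e=m-o[:2];tm=np.degrees(np.arctan2(e[1],e[0]))%360
  print(np.linalg.norm(d),tl,tm,'want normal',(tl+tm)/2)
# bar edges direction
A=[onz(c,p,.006) for p in [(308,140),(327,140),(292,270),(313,272)]];d=A[0]+A[1]-A[2]-A[3];print('bar yaw',np.degrees(np.arctan2(d[1],d[0]))+180)
E
```

```text
[[ 0.6981 -0.1036  0.165 ]
 [ 0.7063 -0.1092  0.165 ]
 [ 0.6892 -0.1336  0.165 ]
 [ 0.6806 -0.1281  0.165 ]] [ 0.6936 -0.1186  0.165 ] 0.009939163711800144 0.02980360749048889
tab yaw y 54.29364988988466
tab yaw y 54.87228775295848
glass [ 0.7203 -0.0845  0.105 ] [ 0.6705 -0.1558  0.105 ] 55.09169943775271 0.08703335170472795 [ 0.6954 -0.1202  0.105 ]
glass [ 0.7173 -0.0853  0.097 ] [ 0.6692 -0.1538  0.097 ] 54.926430679706435 0.08375058150144904 [ 0.6932 -0.1195  0.097 ]
disc mid [ 0.6947 -0.1175  0.008 ]
lens [ 0.5635 -0.2737  0.06  ]
0.20243514024004305 230.00973427619965 149.64087679635855 want normal 189.8253055362791
0.20070571840215795 229.72784010921163 149.18056845629337 want normal 189.4542042827525
bar yaw 231.8481151176427
```

```bash
python3 - <<'E'
from h import *
y=np.radians(-35.1);to([.6935,-.119,.300],tool([0,0,-1],[np.cos(y),np.sin(y),0]))
E
```

```text
rot [-0.0039  0.0005  0.0684] 0.06851742392639458 rows 0.4598484827274804 then shift in new tool axes mm [62.0511 -4.579  97.1379] rows 2.35421043361848
   or shift first in old axes [62.2533  0.0531 97.1164]
```

Call:
move_arm(plan=[[[-0.0039,0,0.0684],[0,0,0],70],[[0,0,0],[20.7,-1.5,0],70],[[0,0,0],[20.7,-1.5,0],70],[[0,0,0],[20.7,-1.5,0],70],[[0,0,0],[0,0,20],70],[[0,0,0],[0,0,20],70],[[0,0,0],[0,0,0],70],[[0,0,0],[0,0,0],70]])

```text
time_s: 10.2
tool_pos: [0.694, -0.1188, 0.3587]
tool_rot: [2.786, 1.448, 0.001]
contact_force: [0.0, 0.5, 1.1]
finger_gap: 0.82
```

```bash
python3 - <<'E'
from h import *
print(telemetry.state()['tool_pos'])
y=np.radians(-35.1);to([.6935,-.119,.300],tool([0,0,-1],[np.cos(y),np.sin(y),0]))
im,cw=snap('wrist','wrist7')
for p in [(.698,-.1036,.165),(.7063,-.1092,.165)]: print(proj(cw,p))
E
```

```text
[ 0.694  -0.1188  0.3587]
rot [0.0022 0.0004 0.0006] 0.002342315076635946 rows 0.015720235413664067 then shift in new tool axes mm [-0.4264 -0.3111 58.7397] rows 1.1988174684482829
   or shift first in old axes [-0.4046 -0.4434 58.739 ]
(np.float64(314.5666853292454), np.float64(224.23129088642486))
(np.float64(334.07855484867787), np.float64(223.8479331392772))
```

View pics/wrist7.png

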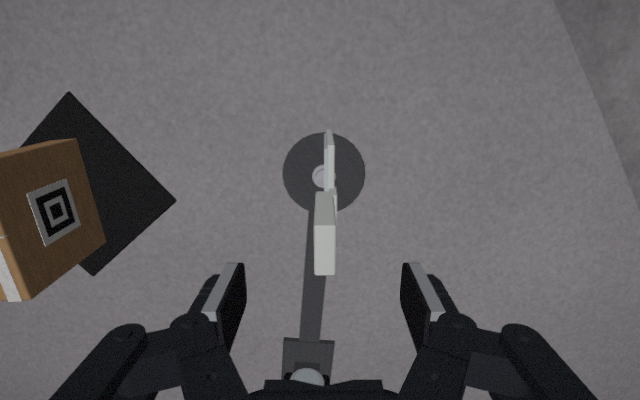

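Call:
move_arm(plan=[[[0,0,0],[0,0,20],70],[[0,0,0],[0,0,20],70],[[0,0,0],[0,0,15],70],[[0,0,0],[0,0,3],60],[[0,0,0],[0,0,0],40],[[0,0,0],[0,0,0],20],[[0,0,0],[0,0,0],5],[[0,0,0],[0,0,0],5],[[0,0,0],[0,0,0],5],[[0,0,0],[0,0,0],5],[[0,0,0],[0,0,0],5],[[0,0,0],[0,0,0],5],[[0,0,0],[0,0,0],5]], grip_force=40)

```text
time_s: 11.55
tool_pos: [0.6945, -0.1196, 0.3024]
tool_rot: [2.785, 1.447, 0.003]
contact_force: [-3.6, 1.1, 6.2]
finger_gap: 0.132
```

```bash
python3 - <<'E'
from h import *
s=telemetry.state();print(s['tool_pos'],s['contact_force'],s['ft_torque'],s['finger_gap']*85,s['q'])
R=cur()[1].as_matrix();print(np.degrees(np.arctan2(R[1,1],R[0,1])),R[:,2])
im,cw=snap('top','top8')
im,cw=snap('wrist','wrist8')
E
```

```text
[ 0.6945 -0.1196  0.3024] [-3.6456  1.0916  6.1884] [0.3192 0.6242 0.0365] 11.230224792647993 [-0.3414  0.5694  1.2797 -0.0009  1.2886  0.2715]
-35.100799877809756 [ 0.0034 -0.0021 -1.    ]
```

View pics/wrist8.png

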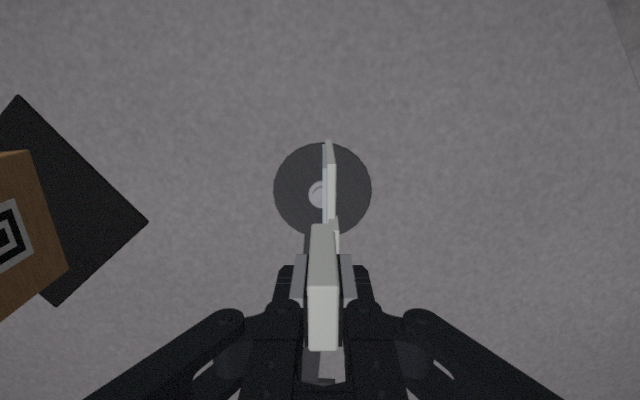

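```bash
python3 - <<'E'
from h import *
im,c=load('wrist6')
g=cv2.cvtColor(im,cv2.COLOR_RGB2GRAY).astype(float)
def bar(rows,x0f,c,z,g,w=28,tr=False):
    pts=[]
    for r in rows:
        x0=int(x0f(r)); s=g[r,x0-w:x0+w]; s=cv2.GaussianBlur(s[None],(5,1),0)[0]
        d=np.diff(s); i=np.argmin(d[:w+8]); j=i+np.argmax(d[i:i+40])
        pts.append(((i+j)/2+.5+x0-w,r,j-i))
    return np.array(pts)
p=bar(range(185,262,3),lambda r:315-(r-185)*.19,c,.006,g)
print(p[::5])
X=np.array([onz(c,q[:2],.006)[:2] for q in p])
vx,vy,x0,y0=cv2.fitLine(X.astype(np.float32),cv2.DIST_HUBER,0,1e-5,1e-6).ravel()
print('wrist bar yaw',np.degrees(np.arctan2(vy,vx))%180+180,x0,y0)
a=np.array([.694,-.1192]);n=np.array([-vy,vx]);print('axis offset from line mm',1000*(a-[x0,y0])@n, 'lens',1000*(np.array([.5638,-.2755])-[x0,y0])@n)
it,ct=load('top0');g=cv2.cvtColor(it,cv2.COLOR_RGB2GRAY).astype(float)
pts=[]
for x in range(412,446,2):
    y0=int(166+(x-412)*.66); s=cv2.GaussianBlur(g[y0-14:y0+14,x][None],(3,1),0)[0];d=np.diff(s);i=np.argmin(d);j=i+np.argmax(d[i:i+16]);pts.append((x,(i+j)/2+.5+y0-14,j-i))
pts=np.array(pts);print(pts[::4])
X=np.array([onz(ct,q[:2],.006)[:2] for q in pts])
vx,vy,x0,y0=cv2.fitLine(X.astype(np.float32),cv2.DIST_HUBER,0,1e-5,1e-6).ravel()
print('top bar yaw',np.degrees(np.arctan2(vy,vx))%180+180,x0,y0);n=np.array([-vy,vx]);print(1000*(a-[x0,y0])@n,1000*(np.array([.5638,-.2755])-[x0,y0])@n)
E
```

```text
[[313.5 185.   22. ]
 [311.5 200.   22. ]
 [308.5 215.   22. ]
 [306.5 230.   20. ]
 [304.  245.   21. ]
 [302.  260.   21. ]]
wrist bar yaw 229.98328 0.60894984 -0.21997392
axis offset from line mm -0.33749299566032676 lens -1.1255727283168326
[[412.  157.    3. ]
 [420.  174.   11. ]
 [428.  180.   11. ]
 [436.  186.5  10. ]
 [444.  192.5  10. ]]
top bar yaw 229.59204 0.61539966 -0.2129389
0.9138498825814594 -1.263223429224297
```

Call:
move_arm(plan=[[[0,0,-0.03],[0,0,0],5],[[0,0,-0.04],[0,0,0],5],[[0,0,-0.04],[0,0,0],5],[[0,0,-0.04],[0,0,0],5],[[0,0,-0.04],[0,0,0],5],[[0,0,-0.04],[0,0,0],5],[[0,0,-0.04],[0,0,0],5],[[0,0,-0.04],[0,0,0],5],[[0,0,-0.04],[0,0,0],5],[[0,0,-0.04],[0,0,0],5]], grip_force=50)

```text
time_s: 12.65
tool_pos: [0.6945, -0.1196, 0.3024]
tool_rot: [2.45, 1.96, 0.002]
contact_force: [-3.4, 1.9, 6.0]
finger_gap: 0.132
```

```bash
python3 - <<'E'
from h import *
s=telemetry.state();print(s['tool_pos'],s['contact_force'],s['ft_torque'],s['finger_gap']*85,s['q'])
R=cur()[1].as_matrix();print(np.degrees(np.arctan2(R[1,1],R[0,1])),R[:,2])
E
```

```text
[ 0.6945 -0.1196  0.3024] [-3.387   1.9153  5.9842] [0.448  0.6215 0.    ] 11.221159869036752 [-0.3414  0.5693  1.2797 -0.0007  1.2886 -0.12  ]
-12.671913366739787 [ 0.0035 -0.0019 -1.    ]
```

Call:
move_arm(plan=[[[0,0,-0.04],[0,0,0],5],[[0,0,-0.04],[0,0,0],5],[[0,0,-0.04],[0,0,0],5],[[0,0,-0.04],[0,0,0],5],[[0,0,-0.04],[0,0,0],5],[[0,0,-0.04],[0,0,0],5],[[0,0,-0.04],[0,0,0],5],[[0,0,-0.04],[0,0,0],5],[[0,0,-0.04],[0,0,0],5],[[0,0,-0.031],[0,0,0],5],[[0,0,0],[0,0,0],5],[[0,0,0],[0,0,0],5],[[0,0,0],[0,0,0],5]])

```text
time_s: 13.95
tool_pos: [0.6945, -0.1196, 0.3024]
tool_rot: [2.025, 2.397, 0.001]
contact_force: [-3.1, 1.8, 5.6]
finger_gap: 0.135
```

```bash
python3 - <<'E'
from h import *
s=telemetry.state();print(s['time_s'],s['tool_pos'],s['contact_force'],s['ft_torque'],s['finger_gap']*85)
R=cur()[1].as_matrix();print(np.degrees(np.arctan2(R[1,1],R[0,1])),R[:,2])
for n in ('wrist','top','scene'): snap(n,n+'9')
im,_=load('scene9'); cv2.imwrite('pics/crop9.png',cv2.resize(im[130:260,190:350],None,fx=5,fy=4.6,interpolation=cv2.INTER_CUBIC)[:,:,::-1])
E
```

```text
13.95 [ 0.6945 -0.1196  0.3024] [-3.0944  1.7529  5.5883] [ 0.4845  0.6573 -0.0037] 11.463278470079677
9.635440022849767 [ 0.0034 -0.0019 -1.    ]
```

View pics/wrist9.png

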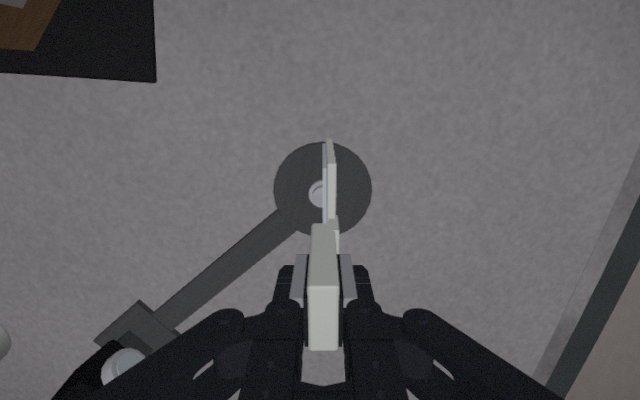

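View pics/crop9.png

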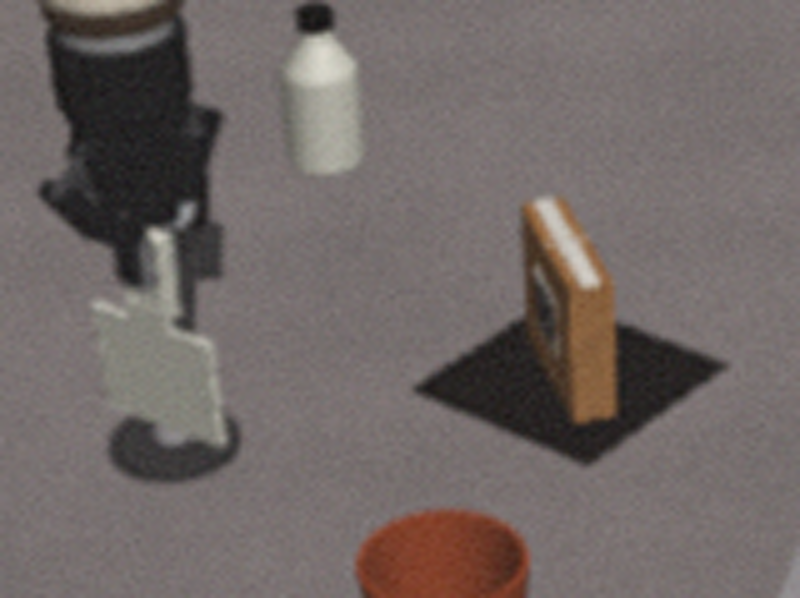

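View pics/top9.png

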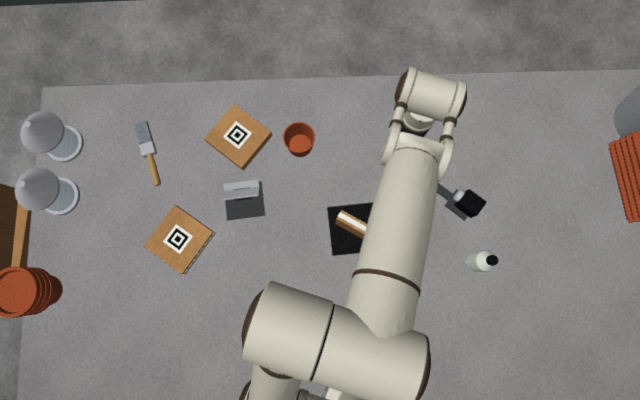

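```bash
python3 - <<'E'
from h import *
A=[];
for n in ('wrist8','wrist9'):
    im,c=load(n);a=cv2.resize(im[130:235,290:360],None,fx=5.5,fy=5.5,interpolation=cv2.INTER_CUBIC);A.append(a)
cv2.imwrite('pics/c89.png',np.hstack(A)[:,:,::-1]);print(A[0].shape)
im,c=load('wrist9')
L=[onz(c,p,.06) for p in [(127,362)]];print(L)
E
```

```text
(578, 385, 3)
[array([ 0.5596, -0.2699,  0.06  ])]
```

View pics/c89.png

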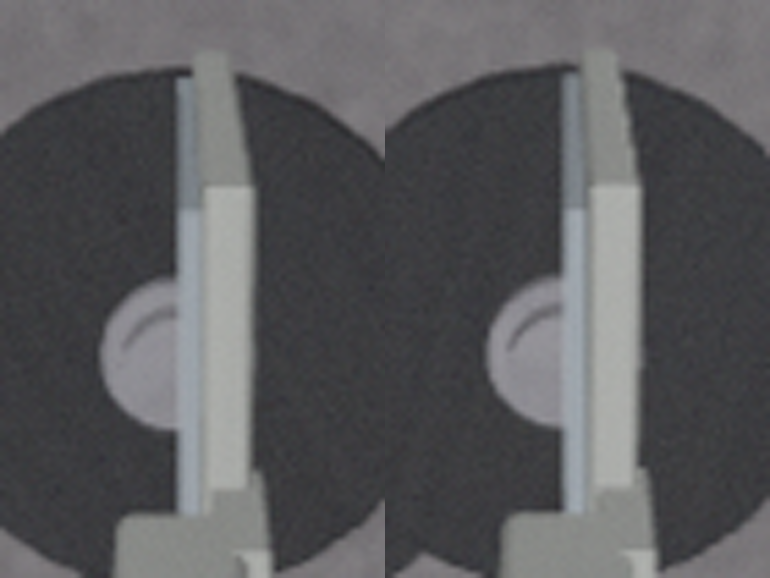

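```bash
python3 - <<'E'
from h import *
im,c=load('wrist9')
cv2.imwrite('pics/c9.png',cv2.resize(im[190:400,60:310],None,fx=3,fy=2.85,interpolation=cv2.INTER_CUBIC)[:,:,::-1])
g=cv2.cvtColor(im,cv2.COLOR_RGB2GRAY).astype(float)
pts=[]
for x in range(185,268,4):
    y0=int(293-(x-185)*.82); s=cv2.GaussianBlur(g[y0-30:y0+30,x][None],(5,1),0)[0];d=np.diff(s);i=np.argmin(d[:30]);j=30+np.argmax(d[30:]);pts.append((x,(i+j)/2+.5+y0-30,j-i))
pts=np.array(pts);print(pts[::4])
X=np.array([onz(c,q[:2],.006)[:2] for q in pts])
vx,vy,x0,y0=cv2.fitLine(X.astype(np.float32),cv2.DIST_HUBER,0,1e-5,1e-6).ravel();n=np.array([-vy,vx])
print(np.degrees(np.arctan2(vy,vx))%180+180,1000*(np.array([.694,-.1192])-[x0,y0])@n)
a=np.array([.694,-.1192,.06]);
for t in (228.5,230,231.5):
    u=np.array([np.cos(np.radians(t)),np.sin(np.radians(t)),0]); print(t,proj(c,a+.2*u))
_,c6=load('wrist6');_,cs=load('scene0');
for t in (228.5,230,231.5):
    u=np.array([np.cos(np.radians(t)),np.sin(np.radians(t)),0]); print(t,proj(c6,a+.2*u),proj(cs,a+.2*u))
E
```

```text
[[185.  301.5  34. ]
 [201.  289.   35. ]
 [217.  275.5  36. ]
 [233.  262.5  36. ]
 [249.  249.5  36. ]
 [265.  236.5  36. ]]
230.0269 -1.3821439794037218
228.5 (np.float64(129.2713465642022), np.float64(361.50764619606855))
230 (np.float64(134.31940560805677), np.float64(365.47712771494577))
231.5 (np.float64(139.43116321063061), np.float64(369.32325191528963))
228.5 (np.float64(291.84829414287657), np.float64(301.453283351809)) (np.float64(225.65923362933458), np.float64(174.9457956262415))
230 (np.float64(296.7833937050818), np.float64(302.16493279440266)) (np.float64(224.05189255331226), np.float64(175.06857761884277))
231.5 (np.float64(301.7292767433693), np.float64(302.7654117972047)) (np.float64(222.44376703666478), np.float64(175.2129399611775))
```

View pics/c9.png

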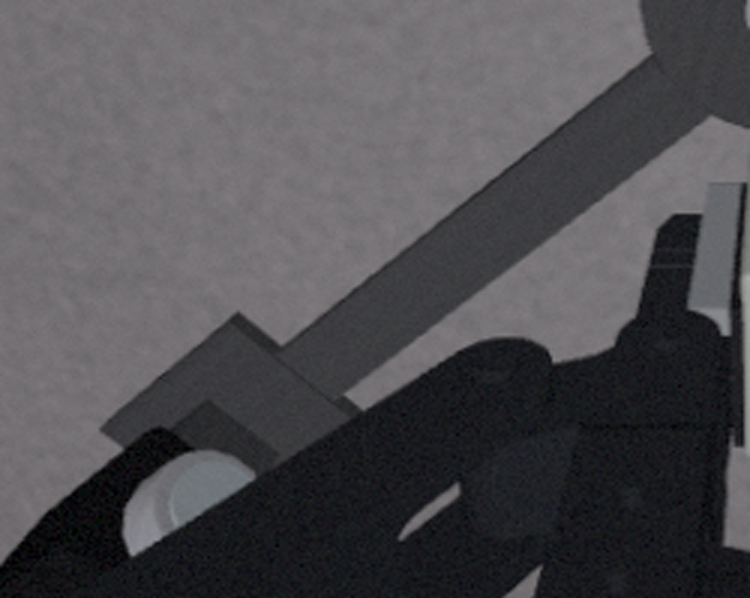

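```bash
python3 - <<'E'
from h import *
_,c6=load('wrist6');_,c7=load('wrist7')
x,e=tri([(c6,(67.3,113.5)),(c7,(55,211))]);print(x,e, onz(c6,(67.3,113.5),.0565),onz(c7,(55,211),.0565))
for m in (np.array([.493,-.0012]),onz(c6,(67.3,113.5),.0565)[:2]):
    d=m-[.694,-.1192];print(np.degrees(np.arctan2(d[1],d[0])))
s=telemetry.state();print(s['time_s'],s['q'],s['finger_gap'])
E
```

```text
[ 0.4945 -0.001   0.0591] [np.float64(0.00033926825643307686), np.float64(0.0003392682564330835)] [ 0.493  -0.0004  0.0565] [ 0.4918 -0.0002  0.0565]
149.58430999901125
149.42166686739046
14.1 [-0.3414  0.5693  1.2797 -0.0007  1.2888 -0.5094] 0.13405824664355967
```

```bash
python3 -c "
from rig import robot;print(robot.sign_off())"
```

```text
the job is handed in; nothing more can be done
None
```

The carton now stands upright on its long thin edge in the middle of the mat, let go, with its mark facing the mirror. The arm is still gripping the tab and holding the mirror at the angle where the lens sees the mark. I handed the job in at about 14 s of the 48 s allowed.

- **Carton:** Its centre measured (0.481, 0.006) against a mat middle of (0.4825, 0.007), so it is about 2 mm off. The marked face points within about half a degree of the swivel axis.
- **Mirror:** I turned it about 0.78 rad. Its normal measured 189.6° against a wanted 189.7–189.8° (lens at 230°, mark at about 149.5°). That puts the sight within about 2 mm of the mark's centre by my measurements. The glass showed no slip in the grip.
- **Other objects:** The pot and the bottle look unmoved in the last pictures. The highest force I read was about 8 N.
- **Disagreements between checks:**
  - The lens direction came out between 229.6° and 230.2° across views.
  - One by-eye corner gave 231.8°; I replaced it with edge fits.
  - One pixel on the half-hidden lens gave 228.3°; I discarded it after an enlarged crop.
- **Not checked directly:** No camera looks along the lens, so I worked out the sight line from geometry and never saw the mark in the mirror.

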